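Clear the slug feed chute and refit its hold-down plate

ROBOT

A 6-joint arm with a two-finger parallel gripper is mounted at the origin on the work surface. World frame = base frame: x ahead of the robot, y to its left, z up, the work surface at z = 0. Lengths are in m, angles in rad, forces in N, time in s.
With the tool pointing down it reaches from about 0.375 to 0.9 m from the base axis. Payload 3.1 kg.
Tool frame: the origin (TCP) lies at the very end of the fingers, on their centre line; the grasp point (between the pads) lies 19 mm behind it; z points along the fingers, y is the line along which they close (so a half turn about z gives the same grasp; the last joint's range is limited). The gripper opens to 85 mm and grips with 20 to 120 N. Pads are 22 mm wide; open, the fingers measure 114 mm over their backs; the gripper's body (76 mm by 85 mm) begins 54 mm behind the grasp point. The pads swing forward as they close: fully open they stand 13 mm farther back than shut.
Start: joints at [-0.178, 0.527, 1.433, -0, 1.181, -0.178], TCP at [0.625, 0, 0.231] pointing down, gripper open.
Joint ranges: [-3.08, 3.08], [-0.75, 2.2], [0.22, 2.44], [-1.43, 4.57], [0, 2.65], [-2.85, 2.85]. Speed limits (rad/s): [2.79, 2.79, 3.14, 3.14, 3.14, 3.14].

INTERFACE

Orientations are given as a unit quaternion [w, x, y, z].
In Python, from plant import manip gives the robot as it stands.
- The arm moves only by the tool drive_tool, never from a script. Its argument "series" is a list of rows, each a list of 3 entries, a list of its own where there are three numbers: the finger opening in mm, from 0 to 85.4, then the shift along the tool's x, y, z in mm, then the turn about the tool's z in rad. In form: [[hand, [tx, ty, tz], spin], ...]. A call has 1 to 20 rows; each row shifts and turns the commanded pose from where the row before left it, along the tool's axes as they then stand; what a row does not reach is not made up. A row lasts 1/8 s, in which the tool goes at most 62.5 mm and 10.7 degrees, less where a joint would pass 70% of its speed; a pose out of reach is approached as far as the arm can. A call with a gripper value outside its range is refused whole. The fingers move at their own pace and stop on an object; the grip force is fixed at half the most. Time passes only in rows, so rows that do not move let the fingers close. It gives the time, the measured TCP pose, the force, the opening and the grip force at its end, in the units of the state.
- manip.state(): the state, without advancing time (a new reading comes with each control period).
- manip.snapshot(name): name is "scene" or "side" or "wrist"; returns a dict with "image" (384x512x3 uint8, blue, green, red), "z_map" (384x512 float32, m along the optical axis (not along the pixel's ray), 0 where there is no reading), "camera_matrix" (3x3 intrinsics, pixels), "k1" (the pictures are not rectified: a ray, as slopes to the right and down, at radius r is drawn at 1 + k1 r^2 times it, then the intrinsics apply), "extrinsics" (4x4, takes a point from camera to world coordinates); the wrist camera has in their place "tool_from_camera" (4x4, takes a point from camera to tool coordinates, whose origin is the TCP and whose axes are the flange's). Camera axes: x right, y down, z forward; pixel columns grow to the right and rows downward; lengths in m; the calibration is good to about 2 mm. A picture is of the moment at which its call begins: read the wrist's pose just before it.
- manip.job_done(): hands the job in; it is judged then, once.
The state is a dict: "t": time; "joint_pos": joint angles; "qd": joint speeds; "tau": joint torques, N m; "eef_pos": TCP position; "tcp_rot": TCP orientation; "force": force on the tool from outside, world axes, zero at the start; "moment": the same for the moment, N m; "grip_width": finger opening in m; "finger_force": force on a finger pad.
Only numpy, scipy, OpenCV 4.12 (cv2) and the standard library are available. Lean on these libraries where they do the work, as an engineer would, in place of code of your own. Each camera call takes 0.05 s, during which the arm holds its last target. There are 200 camera calls.

TASK

A square bar offcut is lying in the feed chute and holds back the three round slugs: lift it out of the chute so that they roll down to the stop. Lay the offcut down flat on the table and let go so that it can be taken again by its two ends, and set it fully down between the walls of the U-block. Then fit the loose hold-down plate across the chute with its holes over the two studs, sitting flat on both posts, and leave the other tools where they are.

Things in the scene. Friction and masses are not known exactly. Their poses are not given: they have to be found in the camera images.
- chute: Fixed feed chute, a straight open channel. Origin on the table under its middle; x points up the slope (6 degrees), y across, z up. Floor height over the table, mm: 36 + 0.105 x. Dark steel floor, inner width 68 mm; aluminium walls 3 mm thick, 14 mm high over the floor. The stop is the end wall at x = -135 mm, upper end wall at +138 mm. Two steel posts beside it at x = 0, y = +-56 mm carry the studs.
- stud_a (a point): Tip of the upright stud on the post at the chute's y = +56 mm, 80 mm above the table. Post 30 by 30 mm, flat top 64 mm above the table, with a 6 mm high foot reaching to x = +-30 mm. Stud diameter 8 mm, 16 mm high over the post top; its upper 6 mm taper to 3 mm diameter.
- stud_b (a point): Tip of the other stud, the same, on the post at y = -56 mm.
- offcut: Plain steel square bar, 64 by 20 by 20 mm, 0.2 kg, lying lengthwise near the middle of the chute (about 24 mm free on either side of it; a slug leans on its upper end). Origin: centre of its underside. x along its 64 mm length, z up. Does not roll.
- slug0_center (a point): Centre of a round steel slug, diameter 20 mm, 64 mm long, lying across the chute behind (uphill of) the offcut, free to roll: the lowest of the three.
- slug1_center (a point): Centre of the second round slug, the same.
- slug2_center (a point): Centre of the third (uppermost) round slug, the same. Queued at the stop the three centres stand at about -125, -105 and -85 mm along the chute's x.
- plate: Loose steel hold-down plate, 44 (x) by 150 (y) by 6 mm, 0.36 kg, flat on the table. Origin: centre of its underside. Round through holes of 11 mm at y = +56 and -56 mm. To hold it by, an upright flat rib stands along y on its middle: 10 mm thick (x), 60 mm long (y), from 6 to 40 mm over the underside. Alike both ways round.
- ublock: Fixed aluminium U-block on the table. Origin: centre of its underside. 40 mm long (x) by 42 mm wide (y), floor 12 mm above the table; two walls along x, 8 mm thick, rise to 38 mm with a 26 mm gap between them; x ends open: the 64 mm offcut laid along x sticks out 12 mm at both ends. The walls stand higher than the offcut in it: no room for fingers at its long sides.
- wash_bottle: Bystander: white plastic bottle, 60 mm diameter, 150 mm tall, standing. Origin: centre of its underside.
- hammer: Bystander: hammer with a wooden handle, 0.26 m long, lying on the table beyond the chute.
- arch_block: Bystander: aluminium arch block 90 by 35 by 55 mm. Origin: centre of its underside.
- collar: Bystander: dark steel collar, 44 mm diameter, 30 mm high. Origin: centre of its underside.
Not all that is in view belongs to the job. Leave any red look-alike of the offcut alone.

How it is judged:
By the outcome, as a careful person would: the job done as asked, in the order asked, and still so for the second after the job is handed in, with the robot touching nothing.
It also fails if it takes over 69 s, if anything falls off the work surface, if the arm or the gripper's body presses on something with over 40 N, if the wrist force passes 120 N, or if a joint passes its speed limit or range.

## Working session

There is one attempt and no reset: what is moved stays moved. The work goes in short steps, Python scripts to look and compute and a tool call to move; the robot and the scene stay as the last step left them, time stands still between calls to the robot, and variables do not carry over. Pictures are saved under pics/ and viewed, at most 10 in all, crops included, and the job is handed in when it is done.

Besides the shell and the picture viewer there is one more tool, called after "Request:" as name(argument=value, ...), one argument or row to a line, values as JSON. drive_tool: Moves the arm, as the interface text tells. Its arguments: {"type":"object","properties":{"series":{"type":"array"}},"required":["series"]}

```bash
mkdir -p pics
cat > h.py <<'E'
import numpy as np, cv2
from plant import manip
def world(s,uv,z=None,T=None):
    """pixel list -> world points, on plane z or by z_map"""
    K=s["camera_matrix"];T=s["extrinsics"] if T is None else T
    uv=np.array(uv,float).reshape(-1,2)
    d=(uv-[K[0,2],K[1,2]])/[K[0,0],K[1,1]]
    r=d.copy()
    for _ in range(20): r=d/(1+s["k1"]*(r**2).sum(1,keepdims=True))
    ray=np.c_[r,np.ones(len(r))]
    if z is None:
        dep=np.array([s["z_map"][int(round(v)),int(round(u))] for u,v in uv])
        return (ray*dep[:,None])@T[:3,:3].T+T[:3,3]
    w=ray@T[:3,:3].T
    return T[:3,3]+w*((z-T[2,3])/w[:,2])[:,None]
def allpts(s,T=None):
    h,w=s["z_map"].shape
    u,v=np.meshgrid(np.arange(w),np.arange(h))
    return world(s,np.c_[u.ravel(),v.ravel()],None,T).reshape(h,w,3)
def wristT(s,st):
    from scipy.spatial.transform import Rotation as R
    q=st["tcp_rot"];T=np.eye(4);T[:3,:3]=R.from_quat([q[1],q[2],q[3],q[0]]).as_matrix();T[:3,3]=st["eef_pos"]
    return T@s["tool_from_camera"]
E
python3 - <<'E'
from h import *
st=manip.state();print(st)
ims=[]
for n in ("scene","side"):
    s=manip.snapshot(n);np.savez("%s0.npz"%n,**s);ims.append(s["image"]);print(n,s["extrinsics"],s["camera_matrix"],s["k1"])
s=manip.snapshot("wrist");np.savez("wrist0.npz",**s);print(s["tool_from_camera"])
ims.append(s["image"])
for n,i in zip(("scene0","side0"),ims): cv2.imwrite("pics/%s.png"%n,cv2.resize(i,(800,600)))
E
```

```text
{'t': 0.0, 'joint_pos': array([-1.78510583e-01,  5.28478086e-01,  1.43388423e+00, -1.00725768e-05,
        1.18139286e+00, -1.78488931e-01]), 'qd': array([-0.0002178 ,  0.00137527, -0.00167103, -0.00073236,  0.00042637,
       -0.00026993]), 'tau': array([ 2.50220628e-04, -4.42344439e+01, -1.78024775e+01, -2.06930472e-04,
        8.36740597e-03,  2.24214921e-05]), 'eef_pos': array([6.24294713e-01, 1.47295609e-04, 2.30332039e-01]), 'tcp_rot': array([-8.85515213e-04,  7.07112668e-01,  7.07100068e-01, -6.20493635e-04]), 'force': array([-0.31688714,  0.36783828, -0.91998438]), 'moment': array([ 7.17489160e-03, -4.80700814e-05,  7.93946119e-03]), 'finger_force': 0.0, 'grip_width': 0.08526765121262932}
scene [[ 0.8588849   0.38757683 -0.33481477  0.96860041]
 [ 0.51213283 -0.65763621  0.55248039 -0.67212817]
 [-0.00605773 -0.6459867  -0.76332463  0.98616024]
 [ 0.          0.          0.          1.        ]] [[384.22247522   0.         257.05537043]
 [  0.         384.22247522 189.19182736]
 [  0.           0.           1.        ]] -0.051492600332597206
side [[-0.96966567 -0.14162908  0.19922274  0.39984302]
 [-0.24365125  0.49481863 -0.83413943  0.8325002 ]
 [ 0.01955928 -0.85737724 -0.51431674  0.61632099]
 [ 0.          0.          0.          1.        ]] [[353.77183992   0.         261.44500552]
 [  0.         353.77183992 201.07114745]
 [  0.           0.           1.        ]] -0.006833780110187622
[[ 1.07568370e-03 -9.50149564e-01 -3.11792637e-01  7.91849368e-02]
 [ 9.99999365e-01  1.12721217e-03  1.49550395e-05  7.05173231e-04]
 [ 3.37246930e-04 -3.11792455e-01  9.50150173e-01 -1.42787895e-01]
 [ 0.00000000e+00  0.00000000e+00  0.00000000e+00  1.00000000e+00]]
```

View pics/scene0.png

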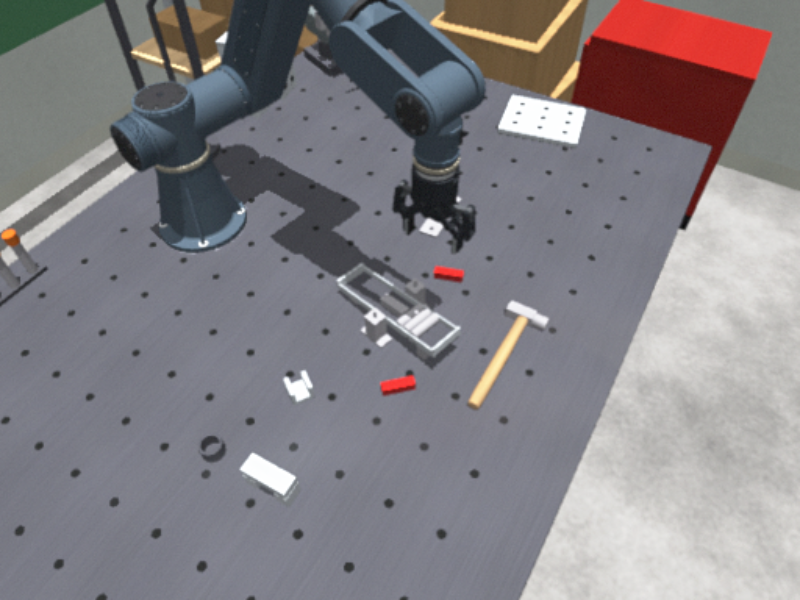

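View pics/side0.png

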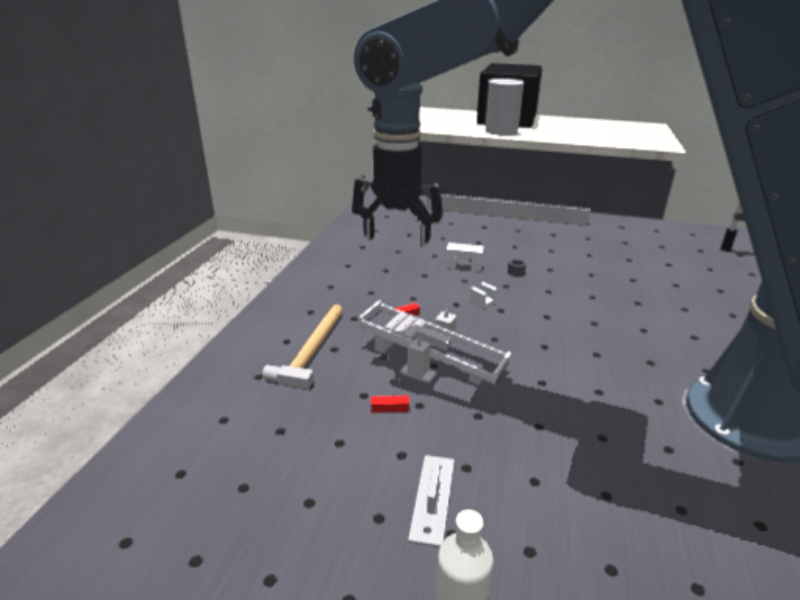

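The scene view shows the chute at (400,310) with the dark offcut in it, the U-block at (298,385), red decoys at (398,384) and (449,273), the hammer at (505,355). The side view shows the plate at (432,500), close to the bottle (465,560).

Run:
```python
from h import *
a=dict(np.load("scene0.npz"));b=dict(np.load("side0.npz"));w=dict(np.load("wrist0.npz"))
k=.64
for n,uv in dict(lowA=(340,283),upr=(458,328),post=(374,322),post2=(416,286),off=(398,305),ubl=(298,385),ub2=(290,375),hammerhead=(527,314)).items(): print(n,world(a,[np.array(uv)*k]).round(3))
for n,uv in dict(plateNear=(415,541),pl2=(440,543),pl3=(427,457),pl4=(453,459),rib=(433,485),bottle=(469,525),post=(420,350),ubl=(482,298),low=(500,375)).items(): print(n,world(b,[np.array(uv)*k]).round(3))
cv2.imwrite("pics/wrist0.png",cv2.resize(w["image"],(800,600)))
```

```text
lowA [[ 0.421 -0.019  0.034]]
upr [[ 0.702 -0.026  0.072]]
post [[ 0.552 -0.09   0.064]]
post2 [[0.577 0.031 0.065]]
off [[ 0.568 -0.025  0.058]]
ubl [[ 0.483 -0.255  0.007]]
ub2 [[ 0.453 -0.242 -0.   ]]
hammerhead [[0.793 0.112 0.024]]
plateNear [[0.492 0.384 0.004]]
pl2 [[0.451 0.446 0.095]]
pl3 [[0.509 0.235 0.002]]
pl4 [[ 0.47   0.227 -0.   ]]
rib [[0.483 0.321 0.04 ]]
bottle [[0.421 0.459 0.15 ]]
post [[0.565 0.047 0.062]]
ubl [[ 0.49  -0.239  0.024]]
low [[0.423 0.02  0.017]]
```

View pics/wrist0.png

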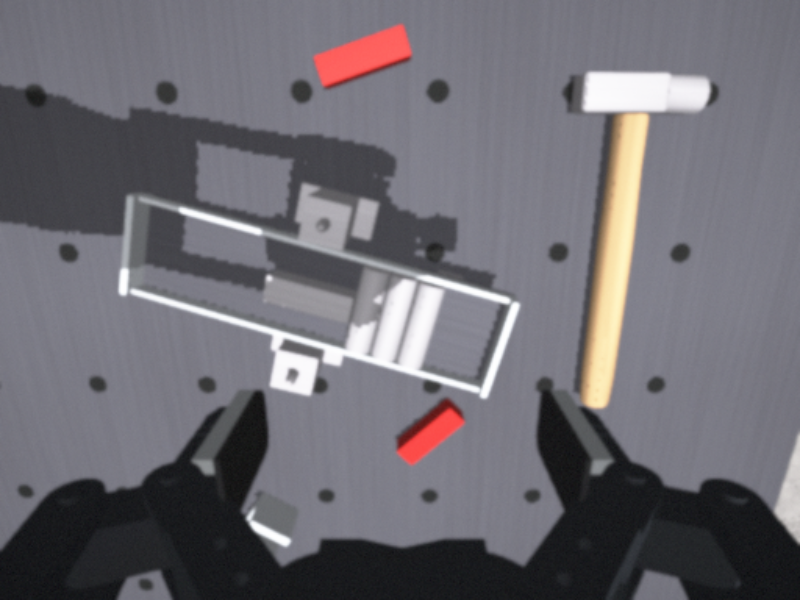

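The wrist view (image right = world +x, up = +y) shows the studs at (322,224) and (292,375). The offcut is at (308,295) with slugs uphill to its right, and the U-block is partly visible at (273,518).

Run:
```python
from h import *
w=dict(np.load("wrist0.npz"))
class S(dict):pass
from plant import manip
st=manip.state();T=wristT(w,st)
sa,sb=world(w,np.array([(322,224),(292,375)])*.64,.08,T)
print(sa,sb,np.linalg.norm(sa-sb)); c=(sa+sb)/2; d=(sa-sb)[:2];d/=np.linalg.norm(d)
yaw=np.arctan2(-d[0],d[1]); 
rim=world(w,np.array([(135,292),(482,391)])*.64,.05,T);print("studs yaw",yaw,"wall yaw approx",np.arctan2(*(rim[1]-rim[0])[1::-1]))
P=allpts(w,T); X=np.array([np.cos(yaw),np.sin(yaw)])
lx=(P[...,:2]-c[:2])@X; ly=(P[...,:2]-c[:2])@d
h=P[...,2]-(.036+.105*lx)
m=(abs(ly)<.028)&(lx<.03)&(lx>-.1)&(h>.014)&(h<.026)
m=cv2.morphologyEx(m.astype(np.uint8),cv2.MORPH_OPEN,np.ones((3,3)))>0
q=np.c_[lx[m],ly[m]];print("off",m.sum(),q.min(0),q.max(0),cv2.minAreaRect((q*1000).astype(np.float32)),np.median(h[m]))
print("centre",c,"yaw",yaw)
# ublock from scene & side depth: heights
for n in("scene0","side0"):
    s=dict(np.load(n+".npz"));P=allpts(s)
    m=(abs(P[...,0]-.475)<.06)&(abs(P[...,1]+.245)<.06)&(P[...,2]>.033)&(P[...,2]<.045)
    q=P[m][:,:2]*1000;print(n,len(q),cv2.minAreaRect(q.astype(np.float32)) if len(q)>3 else 0, q.mean(0))
    s=s
    m=(abs(P[...,0]-.48)<.1)&(abs(P[...,1]-.3)<.1)&(P[...,2]>.02)&(P[...,2]<.05)
    q=P[m][:,:2]*1000;print(" rib",len(q),cv2.minAreaRect(q.astype(np.float32)) if len(q)>3 else 0)
```

```text
[0.57509543 0.03365788 0.08      ] [ 0.54885485 -0.07075903  0.08      ] 0.10766363676587996
studs yaw -0.24620732242611984 wall yaw approx -0.301538538879769
off 1046 [-0.03495026 -0.01540228] [0.02940837 0.00524913] ((-2.778759002685547, -5.10529899597168), (64.35138702392578, 20.422548294067383), 0.2886956036090851) 0.020337272789578354
centre [ 0.56197514 -0.01855057  0.08      ] yaw -0.24620732242611984
scene0 69 ((495.3262023925781, -265.1929626464844), (42.049949645996094, 40.39008331298828), 58.36201858520508) [ 496.05168014 -264.35247403]
 rib 0 0
side0 41 ((492.6927185058594, -262.7674255371094), (44.55657958984375, 43.113067626953125), 56.13347625732422) [ 491.54348955 -262.09091085]
 rib 142 ((484.8324890136719, 309.46221923828125), (10.180684089660645, 60.403900146484375), 4.219902038574219)
```

```bash
cat >> h.py <<'E'
def plan(p,yyaw):
    """tool shift (mm, in present axes and in axes after the spin) to bring TCP to p with tool y at world yaw yyaw (mod pi)"""
    from scipy.spatial.transform import Rotation as R
    st=manip.state();q=st["tcp_rot"];M=R.from_quat([q[1],q[2],q[3],q[0]]).as_matrix()
    cur=np.arctan2(M[1,1],M[0,1]);dv=np.array(p)-st["eef_pos"]
    sp=-(yyaw-cur);sp=(sp+np.pi/2)%np.pi-np.pi/2
    N=M@R.from_euler("z",sp).as_matrix()
    print("t%.2f q6 %.2f cur yaw %.3f"%(st["t"],st["joint_pos"][5],cur),"now",(M.T@dv*1000).round(1),"after",(N.T@dv*1000).round(1),"spin %.3f or %.3f"%(sp,sp-np.sign(sp)*np.pi),"F",st["force"].round(1),"w",round(st["grip_width"]*1000,1))
E
python3 -c "
from h import *
plan((.558,-.0228,.17),1.329)"
```

```text
t0.15 q6 -0.18 cur yaw -0.000 now [-22.9 -66.3  60.6] after [ 58.9 -38.1  60.6] spin -1.329 or 1.813 F [0.4 0.3 0.2] w 85.6
```

Request:
drive_tool(
  series=[
    [30, [-8, -22, 20], -0.18],
    [30, [0, -22, 20], -0.18],
    [30, [0, -22, 20], -0.18],
    [30, [0, 0, 0], -0.18],
    [30, [0, 0, 0], -0.18],
    [30, [0, 0, 0], -0.18],
    [30, [0, 0, 0], -0.18],
    [30, [0, 0, 0], -0.07],
    [30, [0, 0, 0], 0],
    [30, [0, 0, 0], 0],
  ],
)

```text
t: 1.4
eef_pos: [0.5607, -0.0196, 0.1712]
tcp_rot: [-0.0, 0.121, 0.993, 0.0]
force: [0.4, -0.6, 1.3]
grip_width: 0.0298
finger_force: 0.0
```

Run:
```python
from h import *
plan((.558,-.0228,.17),1.329)
st=manip.state();s=manip.snapshot("wrist");T=wristT(s,st);np.savez("w1.npz",T=T,**s)
cv2.imwrite("pics/w1.png",cv2.resize(s["image"],(800,600)))
P=allpts(s,T);c=np.array([.5620,-.0186]);yaw=-.243;X=np.array([np.cos(yaw),np.sin(yaw)]);d=np.array([-X[1],X[0]])
lx=(P[...,:2]-c)@X; ly=(P[...,:2]-c)@d;h=P[...,2]-(.036+.105*lx)
m=(abs(ly)<.028)&(lx<.03)&(lx>-.1)&(h>.014)&(h<.026)&(P[...,2]<.068)
m=cv2.morphologyEx(m.astype(np.uint8),cv2.MORPH_OPEN,np.ones((5,5)))>0
q=np.c_[lx[m],ly[m]]*1000;r=cv2.minAreaRect(q.astype(np.float32));print("off",m.sum(),r,c+r[0][0]/1000*X+r[0][1]/1000*d)
# floor extents and wall tops
for x0 in(-.08,-.06,-.045): 
    g=(abs(lx-x0)<.004)&(abs(ly)<.05); f=g&(abs(h)<.003);wl=g&(abs(h-.014)<.003);print(x0,np.percentile(ly[f],[1,99]) if f.any() else 0,[ (v.min(),v.max()) for v in (ly[wl&(ly<0)],ly[wl&(ly>0)]) if len(v)])
# post tops
m=(abs(P[...,2]-.064)<.002)&(abs(lx)<.03)&(abs(ly)>.036)&(abs(ly)<.08)
for sg in(1,-1):
    q=P[m&(ly*sg>0)][:,:2]*1000;print("post",len(q),cv2.minAreaRect(q.astype(np.float32)) if len(q)>3 else 0)
```

```text
t1.40 q6 -1.56 cur yaw 1.329 now [ 1.8 -3.7  1.2] after [ 1.8 -3.7  1.2] spin 0.000 or -3.142 F [ 0.4 -0.6  1.3] w 29.8
off 1568 ((-2.8083763122558594, -5.500439643859863), (65.74117279052734, 19.439393997192383), 0.493351012468338) [ 0.55795064 -0.0232631 ]
-0.08 [-0.03702815  0.03067878] [(np.float64(-0.04045147897357635), np.float64(-0.037180947683702566)), (np.float64(0.031129836979596846), np.float64(0.034136110670164616))]
-0.06 [-0.03704852  0.03066269] [(np.float64(-0.04008943091764217), np.float64(-0.037328643805508654)), (np.float64(0.03079750371556961), np.float64(0.0336913981837842))]
-0.045 [-0.0373886   0.03017313] [(np.float64(-0.04029152014496676), np.float64(-0.037456926153076955)), (np.float64(0.030531337027993825), np.float64(0.03319883004146893))]
post 1059 ((573.156494140625, 32.56560134887695), (30.677248001098633, 30.489479064941406), 75.24190521240234)
post 1069 ((545.036865234375, -76.069091796875), (30.586027145385742, 30.57510757446289), 76.2636947631836)
```

View pics/w1.png

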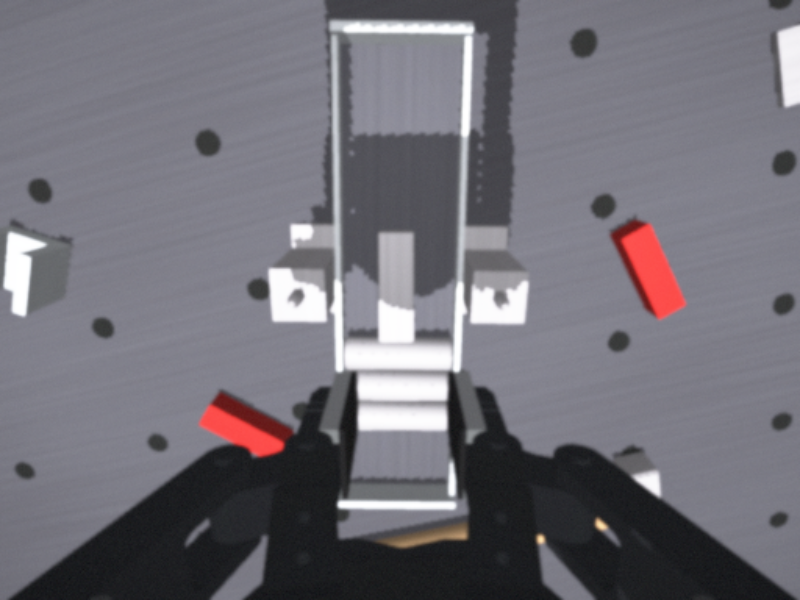

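The wrist view shows the offcut at (396,285) between the posts (298,295) and (499,295), with slugs just uphill at y≈355–415. The fingers line up across the chute.

Request:
drive_tool(
  series=[
    [30, [1.8, -2.8, 40], 0.01],
    [30, [0, 0, 40], 0],
    [30, [0, 0, 30], 0],
    [30, [0, 0, 10], 0],
    [30, [0, 0, 10], 0],
    [30, [0, 0, 0], 0],
  ],
)

```text
t: 2.2
eef_pos: [0.5586, -0.022, 0.0415]
tcp_rot: [0.0, 0.125, 0.992, -0.0]
force: [-0.3, -0.0, 0.5]
grip_width: 0.0301
finger_force: 0.0
```

Request:
drive_tool(
  series=[
    [0, [0, 0, 0], 0],
    [0, [0, 0, 0], 0],
    [0, [0, 0, 0], 0],
    [0, [0, 0, -15], 0],
    [0, [0, 0, -30], 0],
    [0, [0, 0, -35], 0],
    [0, [15, -30, 0], 0],
    [0, [20, -45, 0], 0],
    [0, [20, -45, 0], 0],
    [0, [18.5, -31, 25], 0],
    [0, [0, 0, 40], 0],
    [0, [0, 0, 30], 0],
    [0, [0, 0, 10], 0],
    [0, [0, 0, 5], 0],
    [0, [0, 0, 0], 0],
  ],
)

```text
t: 4.08
eef_pos: [0.4502, -0.1501, 0.0119]
tcp_rot: [0.001, 0.125, 0.992, -0.0]
force: [0.5, 0.5, -2.1]
grip_width: 0.0181
finger_force: 59.8
```

Request:
drive_tool(
  series=[
    [0, [0, 0, 2], 0],
    [0, [0, 0, 2], 0],
    [0, [0, 0, 1.5], 0],
    [0, [0, 0, 0], 0],
  ],
)

```text
t: 4.58
eef_pos: [0.4512, -0.1505, 0.0079]
tcp_rot: [0.002, 0.125, 0.992, -0.001]
force: [1.8, 2.6, 14.3]
grip_width: 0.0183
finger_force: 62.2
```

Request:
drive_tool(
  series=[
    [45, [0, 0, 0], 0],
    [60, [0, 0, 0], 0],
    [85, [0, 0, -30], 0],
    [85, [0, 0, -50], 0.18],
    [85, [0, 0, -50], 0.18],
    [85, [0, 0, -40], 0.18],
    [85, [0, 0, -20], 0.18],
    [85, [0, 0, 0], 0.18],
    [85, [0, 0, 0], 0.18],
    [85, [0, 0, 0], 0.18],
    [85, [0, 0, 0], 0.18],
    [85, [0, 0, 0], 0.13],
    [85, [0, 0, 0], 0],
  ],
)

```text
t: 6.2
eef_pos: [0.4493, -0.1498, 0.1956]
tcp_rot: [-0.0, 0.789, 0.614, -0.0]
force: [-0.0, -0.4, 0.2]
grip_width: 0.0851
finger_force: 0.0
```

Run:
```python
from h import *
st=manip.state();s=manip.snapshot("wrist");T=wristT(s,st);np.savez("w2.npz",T=T,**s)
cv2.imwrite("pics/w2.png",cv2.resize(s["image"],(800,600)))
plan((.45,-.15,0),-.243)
P=allpts(s,T)
m=(abs(P[...,2]-.02)<.004)&(np.hypot(P[...,0]-.45,P[...,1]+.15)<.06)
q=P[m]*1000;print("off",len(q),cv2.minAreaRect(q[:,:2].astype(np.float32)),np.percentile(q[:,2],[2,50,98]))
m=(abs(P[...,2]-.038)<.003)&(np.hypot(P[...,0]-.494,P[...,1]+.264)<.05)
q=P[m]*1000;print("ub",len(q),cv2.minAreaRect(q[:,:2].astype(np.float32)) if len(q)>3 else 0)
n,l=cv2.connectedComponents(m.astype(np.uint8))
for i in range(1,n):
    q=P[l==i]*1000
    if len(q)>30: print(" wall",len(q),cv2.minAreaRect(q[:,:2].astype(np.float32)))
```

```text
t6.25 q6 -0.31 cur yaw -0.248 now [ -0.    0.8 195.6] after [ -0.    0.8 195.6] spin -0.005 or 3.137 F [0.5 0.5 0.1] w 84.8
off 1079 ((451.65924072265625, -151.19888305664062), (21.089336395263672, 63.188663482666016), 75.50867462158203) [18.05123519 19.97107609 21.41119953]
ub 527 ((494.956298828125, -264.56304931640625), (43.22321319580078, 39.69635772705078), 56.97383117675781)
 wall 268 ((504.0555114746094, -250.1938018798828), (8.722551345825195, 39.174781799316406), 55.47063064575195)
 wall 259 ((485.66229248046875, -278.8695983886719), (9.04617691040039, 39.71783447265625), 56.73466873168945)
```

View pics/w2.png

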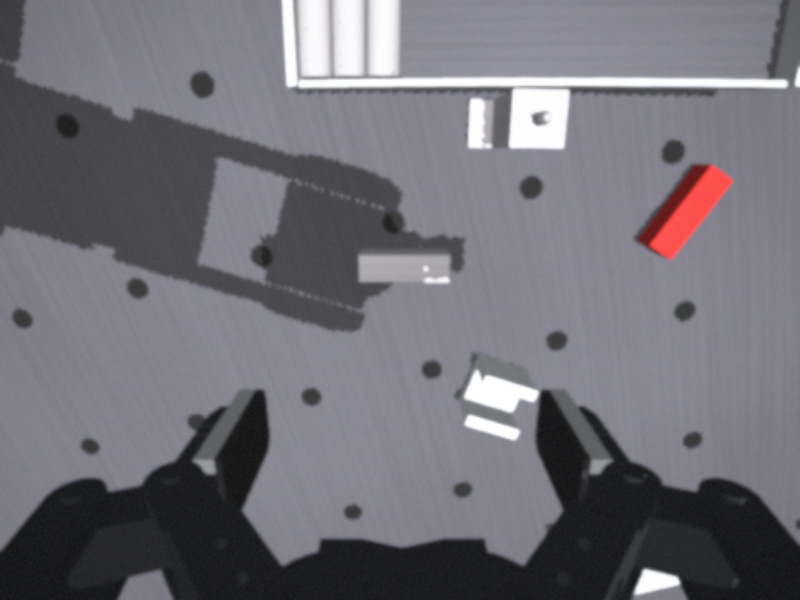

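The wrist view shows the offcut lying flat at (404,266), the slugs queued at the stop (310–400, 40), and the U-block at (493,400).

Request:
drive_tool(
  series=[
    [85, [-0.8, 2.7, 50], 0.005],
    [85, [0, 0, 55], 0],
    [85, [0, 0, 50], 0],
    [85, [0, 0, 25], 0],
    [85, [0, 0, 9], 0],
    [85, [0, 0, 5], 0],
    [85, [0, 0, 0], 0],
    [40, [0, 0, 0], 0],
    [40, [0, 0, 0], 0],
    [40, [0, 0, 0], 0],
    [40, [0, 0, 0], 0],
  ],
)

```text
t: 7.62
eef_pos: [0.4521, -0.1514, 0.0032]
tcp_rot: [0.0, 0.791, 0.612, 0.0]
force: [-1.7, 0.1, 7.9]
grip_width: 0.0625
finger_force: 64.8
```

Request:
drive_tool(
  series=[
    [40, [0, 0, -20], 0],
    [40, [0, 0, -40], 0],
    [40, [0, 0, -20], 0],
    [40, [0, 0, 0], 0],
  ],
)

```text
t: 8.12
eef_pos: [0.453, -0.152, 0.0835]
tcp_rot: [0.002, 0.791, 0.612, 0.001]
force: [0.1, -0.4, -1.6]
grip_width: 0.0624
finger_force: 67.6
```

Run:
```python
from h import *
plan((.4949,-.2645,.085),-.575)
```

```text
t8.12 q6 -0.30 cur yaw -0.255 now [-98.3  68.9  -1.1] after [-71.7  96.3  -1.1] spin 0.320 or -2.821 F [ 0.1 -0.4 -1.6] w 62.4
```

Request:
drive_tool(
  series=[
    [40, [-30, 20, 0], 0],
    [40, [-40, 29, 0], 0],
    [40, [-28.3, 19.9, 0], 0],
    [40, [0, 0, 0], 0.16],
    [40, [0, 0, 0], 0.16],
    [40, [0, 0, 0], 0],
    [40, [0, 0, 0], 0],
  ],
)

```text
t: 9.0
eef_pos: [0.4935, -0.2635, 0.0811]
tcp_rot: [-0.001, 0.878, 0.479, -0.0]
force: [-0.2, -1.0, -2.8]
grip_width: 0.0626
finger_force: 67.5
```

Run:
```python
from h import *
plan((.4949,-.2645,.085),-.575)
st=manip.state();s=manip.snapshot("wrist");T=wristT(s,st)
P=allpts(s,T);print(P[...,2].min())
m=(P[...,2]>.085)&(P[...,2]<.12)&(np.hypot(P[...,0]-.4949,P[...,1]+.2645)<.04)
# bar top in hand
lx=(P[...,:2]-st["eef_pos"][:2])
y=np.array([np.cos(-.575),np.sin(-.575)]);x=np.array([-y[1],y[0]])
a=lx@y*1000;b=lx@x*1000
g=m&(abs(a)<28);print(g.sum(),np.percentile(b[g],[2,50,98]),np.percentile(P[...,2][g],[2,50,98]))
for lo in(-25,-10,5,15):
    k=g&(a>lo)&(a<lo+10)
    z=P[...,2][k]
    t=np.median(z) if k.any() else 0
    kk=k&(abs(P[...,2]-t)<.004)
    print(lo,kk.sum(),t,np.percentile(b[kk],[3,97]) if kk.any() else 0)
w=(abs(P[...,2]-.038)<.004)&(np.hypot(a,b)<45)
n,l=cv2.connectedComponents(w.astype(np.uint8))
for i in range(1,n):
    k=l==i
    if k.sum()>30: print("wall",k.sum(),a[k].min(),a[k].max(),b[k].min(),b[k].max())
crop=s["image"][150:384,100:412];cv2.imwrite("pics/w3.png",cv2.resize(crop,None,fx=2.5,fy=2.5))
```

```text
t9.00 q6 -0.12 cur yaw -0.573 now [-0.1  1.7 -3.9] after [-0.1  1.7 -3.9] spin 0.002 or -3.139 F [-0.2 -1.  -2.8] w 62.6
-0.0026611840393371833
5509 [-8.3400303   4.43993698 10.90513301] [0.0861449  0.09770338 0.09894681]
-25 826 0.09771725241507978 [-8.21007665 10.5533325 ]
-10 801 0.09773254646505444 [-8.29982224 10.64741634]
5 817 0.09770923933759951 [-8.11850557 10.68651801]
15 825 0.0976597056647052 [-8.24365676 10.78542593]
wall 806 -18.033588161830114 21.788491536983763 12.687500591498038 21.10936823247009
```

View pics/w3.png

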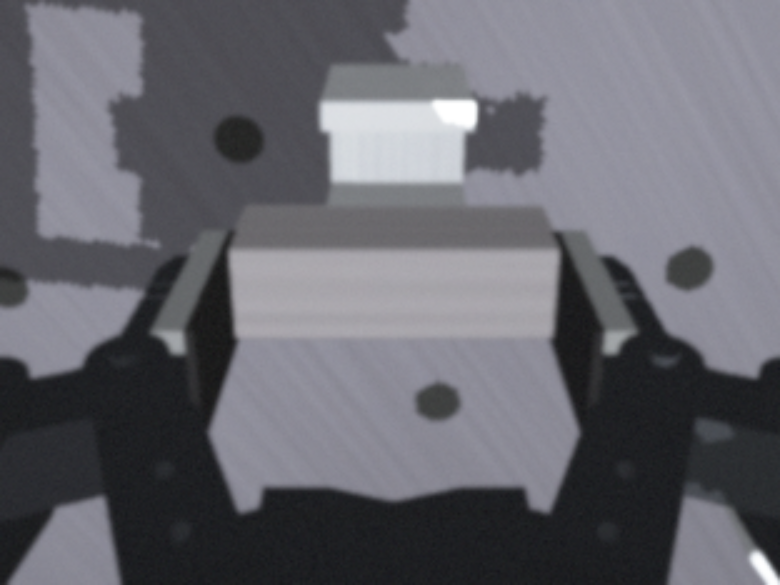

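The crop shows the bar held level, and the U-block's far wall parallel behind it at (398,115). Bar centre needs −1.3 mm in x and +1.8 in y.

Request:
drive_tool(
  series=[
    [40, [-1.3, 1.8, 0], 0],
    [40, [0, 0, 20], 0],
    [40, [0, 0, 15], 0],
    [40, [0, 0, 10], 0],
    [40, [0, 0, 8], 0],
    [40, [0, 0, 6], 0],
    [40, [0, 0, 3], 0],
    [40, [0, 0, 0], 0],
  ],
)

```text
t: 10.05
eef_pos: [0.4948, -0.266, 0.0198]
tcp_rot: [-0.0, 0.879, 0.478, -0.0]
force: [-0.1, 0.6, -1.5]
grip_width: 0.0623
finger_force: 67.6
```

Request:
drive_tool(
  series=[
    [40, [0, 0, 2], 0],
    [40, [0, 0, 2], 0],
    [40, [0, 0, 0.8], 0],
    [40, [0, 0, 0], 0],
  ],
)

```text
t: 10.55
eef_pos: [0.4948, -0.266, 0.0153]
tcp_rot: [0.0, 0.879, 0.478, 0.0]
force: [-0.8, -0.2, 1.1]
grip_width: 0.0621
finger_force: 67.8
```

Request:
drive_tool(
  series=[
    [75, [0, 0, 0], 0],
    [85, [0, 0, 0], 0],
    [85, [0, 0, -15], 0],
    [85, [0, 0, -40], 0],
    [85, [0, 0, -50], 0],
    [85, [0, 0, -40], 0],
    [85, [0, 0, -10], 0],
    [85, [0, 0, 0], 0],
  ],
)

```text
t: 11.55
eef_pos: [0.4948, -0.266, 0.1708]
tcp_rot: [0.001, 0.879, 0.478, 0.0]
force: [-1.0, 0.6, -0.5]
grip_width: 0.0851
finger_force: 0.0
```

Run:
```python
from h import *
st=manip.state();s=manip.snapshot("wrist");T=wristT(s,st)
P=allpts(s,T)
y=np.array([np.cos(-.573),np.sin(-.573)]);x=np.array([-y[1],y[0]]);d=P[...,:2]-[.4955,-.265]
a=d@y*1000;b=d@x*1000
for lo in(-30,-15,0,15,25):
    k=(a>lo)&(a<lo+5)&(abs(b)<9);print(lo,k.sum(),np.median(P[...,2][k]))
k=(abs(P[...,2]-.032)<.003)&(abs(b)<13)&(abs(a)<45);print(a[k].min(),a[k].max(),b[k].min(),b[k].max())
plan((.559,-.0218,.17),-.253)
```

```text
-30 107 0.03184646106933259
-15 344 0.24583695941760544
0 317 0.2463422095803773
15 230 0.24599249672272272
25 110 0.03187427304947277
-30.313790983058656 33.4584555472242 -12.991418781716614 9.71901902432389
t11.60 q6 -0.12 cur yaw -0.575 now [239.8 -78.2  -0.3] after [252.2   1.7  -0.3] spin -0.322 or 2.820 F [-0.3 -0.1 -0.4] w 85.1
```

Request:
drive_tool(
  series=[
    [85, [45, -15.6, -15], 0],
    [85, [50, -15.6, -20], 0],
    [85, [50, -15.6, -20], 0],
    [85, [50, -15.6, -20], 0],
    [85, [44.8, -15.8, 0], 0],
    [85, [0, 0, 0], -0.16],
    [85, [0, 0, 0], -0.16],
    [85, [0, 0, 0], 0],
    [85, [0, 0, 0], 0],
  ],
)

```text
t: 12.72
eef_pos: [0.559, -0.0223, 0.2438]
tcp_rot: [-0.001, 0.792, 0.61, -0.001]
force: [0.5, 0.4, -0.1]
grip_width: 0.085
finger_force: 0.0
```

```bash
cat > m.py <<'E'
from h import *
def pair(z,what):
    """tool-plane (a along tool y, b along tool x, mm) of surface patches at height z"""
    st=manip.state();s=manip.snapshot("wrist");T=wristT(s,st);P=allpts(s,T)
    q=st["tcp_rot"]
    from scipy.spatial.transform import Rotation as R
    M=R.from_quat([q[1],q[2],q[3],q[0]]).as_matrix()
    L=(P-st["eef_pos"])@M*1000
    m=(abs(P[...,2]-z)<.0025)&(abs(L[...,1])<60)&(abs(L[...,0])<110)
    n,l=cv2.connectedComponents(m.astype(np.uint8))
    for i in range(1,n):
        k=l==i
        if k.sum()>200: print(what,k.sum(),"(x,y)",cv2.minAreaRect(L[k][:,:2].astype(np.float32)),"z",np.median(P[...,2][k]).round(4))
    return st,s,T,P,L
E
python3 - <<'E'
from m import *
plan((.559,-.0218,.17),-.253)
st,s,T,P,L=pair(.064,"post")
k=(abs(L[...,0])<50)&(P[...,2]>.035)&(L[...,1]<-55)&(L[...,1]>-140)
print("slug tops (tool y)",np.unique((L[...,1][k&(abs(L[...,0])<20)]/4).round()*4,return_counts=True))
cv2.imwrite("pics/w4.png",cv2.resize(s["image"],(800,600)))
E
```

```text
t12.72 q6 0.02 cur yaw -0.258 now [ 0.5  0.1 73.8] after [ 0.5  0.1 73.8] spin -0.005 or 3.137 F [ 0.5  0.4 -0.1] w 85.0
post 772 (x,y) ((56.39495086669922, 0.6647768020629883), (29.342548370361328, 28.7480525970459), 89.5907211303711) z 0.0641
post 580 (x,y) ((-55.385032653808594, 1.2981863021850586), (29.206470489501953, 30.48472785949707), 89.78124237060547) z 0.0641
slug tops (tool y) (array([-140., -136., -132., -128., -124., -120., -116., -112., -108.,
       -104., -100.,  -96.,  -92.,  -88.,  -84.,  -80.,  -76.,  -72.,
        -68.,  -64.,  -60.,  -56.]), array([  54,  158,   57,   92,  115,  129,  141,   60,   98,  121,  128,
        139,   70,  104,  116,  130,  146,  325,  907, 1537, 2322,  584]))
```

View pics/w4.png

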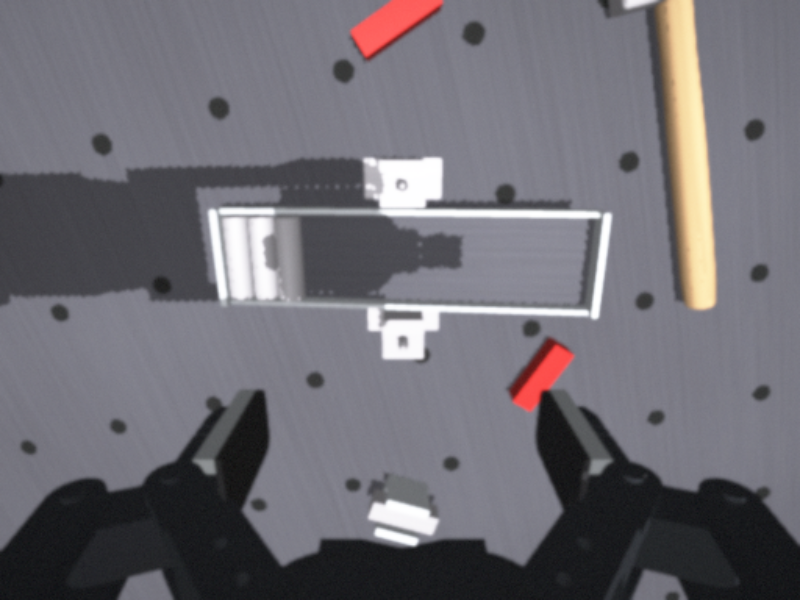

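The view shows all three slugs queued at the stop (235–290, 258) and the posts at (403,183) and (403,340). Now to the plate.

Run:
```python
from h import *
plan((.485,.309,.186),.073)
```

```text
t12.78 q6 0.02 cur yaw -0.257 now [ 301.6 -155.9   58.4] after [335.9 -49.7  58.4] spin -0.330 or 2.811 F [-0.6  0.   0.4] w 85.0
```

Request:
drive_tool(
  series=[
    [85, [45, -23, 0], 0],
    [85, [50, -26, 0], 0],
    [85, [50, -26, 0], 0],
    [85, [50, -26, 8], 0],
    [85, [50, -26, 20], 0],
    [85, [46.6, -23.9, 20], 0],
    [85, [10, -5, 10.4], -0.165],
    [85, [0, 0, 0], -0.165],
    [85, [0, 0, 0], 0],
    [85, [0, 0, 0], 0],
  ],
)

```text
t: 14.02
eef_pos: [0.485, 0.3086, 0.1867]
tcp_rot: [0.0, 0.681, 0.732, 0.0]
force: [0.0, -0.7, 0.1]
grip_width: 0.085
finger_force: 0.0
```

Run:
```python
from m import *
plan((.485,.309,.186),.073)
st,s,T,P,L=pair(.040,"rib")
m=(abs(P[...,2]-.006)<.003)&(abs(L[...,1])<35)&(abs(L[...,0])<85)
m=cv2.morphologyEx(m.astype(np.uint8),cv2.MORPH_OPEN,np.ones((3,3)))>0
print("plate",m.sum(),cv2.minAreaRect(L[m][:,:2].astype(np.float32)),np.median(P[...,2][m]))
# hole centres: dark blobs
g=cv2.cvtColor(s["image"],cv2.COLOR_BGR2GRAY)
cv2.imwrite("pics/w5.png",cv2.resize(s["image"],(800,600)))
```

```text
t14.03 q6 0.30 cur yaw 0.071 now [0.4 0.  0.7] after [0.4 0.  0.7] spin -0.002 or 3.140 F [ 0.  -0.7  0.1] w 85.0
rib 556 (x,y) ((0.15353775024414062, 1.8858540058135986), (9.057591438293457, 59.22544860839844), 89.60089874267578) z 0.04
plate 4547 ((-0.390716552734375, 2.3223838806152344), (44.09675598144531, 149.2574462890625), 89.46834564208984) 0.006091437956945056
```

View pics/w5.png

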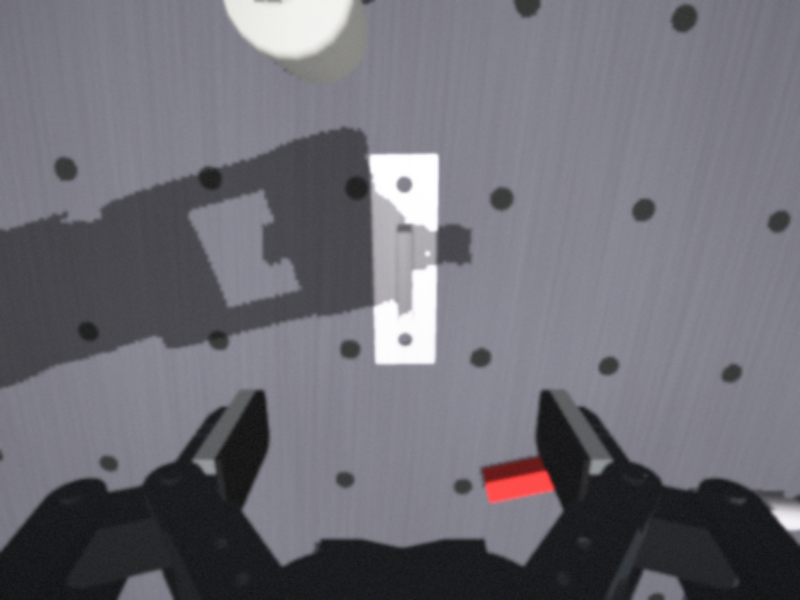

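The plate is square to the tool, its holes at (404,184) and (405,340); the bottle is at (295,30), well clear.

Request:
drive_tool(
  series=[
    [50, [-0.2, 2.1, 40], -0.008],
    [50, [0, 0, 50], 0],
    [50, [0, 0, 45], 0],
    [50, [0, 0, 25], 0],
    [50, [0, 0, 12.7], 0],
    [50, [0, 0, 0], 0],
    [0, [0, 0, 0], 0],
    [0, [0, 0, 0], 0],
    [0, [0, 0, 0], 0],
    [0, [0, 0, 0], 0],
    [0, [0, 0, 0], 0],
  ],
)

```text
t: 15.45
eef_pos: [0.4876, 0.3092, 0.0153]
tcp_rot: [0.0, 0.677, 0.736, 0.001]
force: [-0.6, -1.1, 6.8]
grip_width: 0.0086
finger_force: 60.7
```

Request:
drive_tool(
  series=[
    [0, [0, 0, -20], 0],
    [0, [0, 0, -45], 0],
    [0, [0, 0, -50], 0],
    [0, [0, 0, -30], 0],
    [0, [0, 0, 0], 0],
  ],
)

```text
t: 16.08
eef_pos: [0.4881, 0.3095, 0.161]
tcp_rot: [0.001, 0.677, 0.736, 0.002]
force: [0.3, 0.8, -3.2]
grip_width: 0.0089
finger_force: 59.5
```

Run:
```python
from h import *
plan((.5603,-.0214,.16),-.252)
```

```text
t16.07 q6 0.29 cur yaw 0.083 now [-335.8   44.5    0.8] after [-302.5  152.4    0.8] spin 0.335 or -2.807 F [ 0.3  0.8 -3.2] w 8.9
```

Request:
drive_tool(
  series=[
    [0, [-30, 4, 0], 0],
    [0, [-45, 6, 0], 0],
    [0, [-50, 6.6, 0], 0],
    [0, [-50, 6.6, 0], 0],
    [0, [-50, 6.6, 0], 0],
    [0, [-45, 6, 0], 0],
    [0, [-40, 5.3, 0], 0],
    [0, [-20, 2.6, 0], 0.1],
    [0, [-5.8, 0.8, 0], 0.12],
    [0, [0, 0, 0], 0.115],
    [0, [0, 0, 0], 0],
    [0, [0, 0, 0], 0],
    [0, [0, 0, 0], 0],
  ],
)

```text
t: 17.7
eef_pos: [0.5582, -0.0219, 0.1584]
tcp_rot: [-0.0, 0.79, 0.613, -0.0]
force: [0.5, 0.3, -3.6]
grip_width: 0.0089
finger_force: 59.4
```

Run:
```python
from m import *
plan((.5603,-.0214,.09),-.252)
st,s,T,P,L=pair(.152,"plate top")
m=(P[...,2]>.145)&(P[...,2]<.162)&(abs(L[...,1])<30)&(abs(L[...,0])<85)
print("held",m.sum(),np.percentile(L[m][:,0],[1,99]),np.percentile(L[m][:,1],[1,99]),np.percentile(P[m][:,2],[2,50,98]))
for lo,hi in((35,50),(50,62),(62,74)):
    k=m&(L[...,0]>lo)&(L[...,0]<hi);print(lo,k.sum(),np.median(P[...,2][k]),np.percentile(L[...,1][k],[1,99]))
m=(P[...,2]>.18)&(P[...,2]<.19)&(abs(L[...,1])<8)&(abs(L[...,0])<40);print("rib",m.sum(),np.percentile(L[m],[1,99],axis=0))
```

```text
t17.70 q6 0.01 cur yaw -0.251 now [ 1.   2.  68.4] after [ 1.   2.  68.4] spin 0.001 or -3.140 F [ 0.5  0.3 -3.6] w 8.9
held 11090 [-72.40671125  73.9106626 ] [-20.61124946  22.70444174] [0.14781686 0.14922844 0.15073596]
35 2395 0.14924295093561687 [-20.54466783  22.61976253]
50 1748 0.14912544020755258 [-20.63223579  22.70465839]
62 2240 0.14922927854757095 [-20.56491881  22.62197528]
rib 2608 [[-29.2176133   -6.99629761 -30.69257788]
 [ 29.68058479   7.04341118 -22.46748509]]
```

Request:
drive_tool(
  series=[
    [0, [0, 1, 15], 0],
    [0, [0, 0, 20], 0],
    [0, [0, 0, 15], 0],
    [0, [0, 0, 10], 0],
    [0, [0, 0, 4], 0],
    [0, [0, 0, 2], 0],
    [0, [0, 0, 2], 0],
    [0, [0, 0, 0], 0],
  ],
)

```text
t: 18.75
eef_pos: [0.5596, -0.0224, 0.0912]
tcp_rot: [0.0, 0.79, 0.613, 0.0]
force: [0.6, -0.3, -3.2]
grip_width: 0.0087
finger_force: 59.4
```

Run:
```python
from h import *
plan((.5592,-.0222,.0792),-.252)
ims=[]
s=manip.snapshot("side");c1=s["image"][185:260,225:335]
t=manip.snapshot("scene");c2=t["image"][145:240,205:305]
im=np.hstack([cv2.resize(c1,(420,400),interpolation=cv2.INTER_CUBIC),cv2.resize(c2,(370,400),interpolation=cv2.INTER_CUBIC)])
cv2.imwrite("pics/s6.png",im)
```

```text
t18.75 q6 0.01 cur yaw -0.252 now [ 0.1 -0.5 12. ] after [ 0.1 -0.5 12. ] spin 0.000 or -3.142 F [ 0.6 -0.3 -3.2] w 8.7
```

View pics/s6.png

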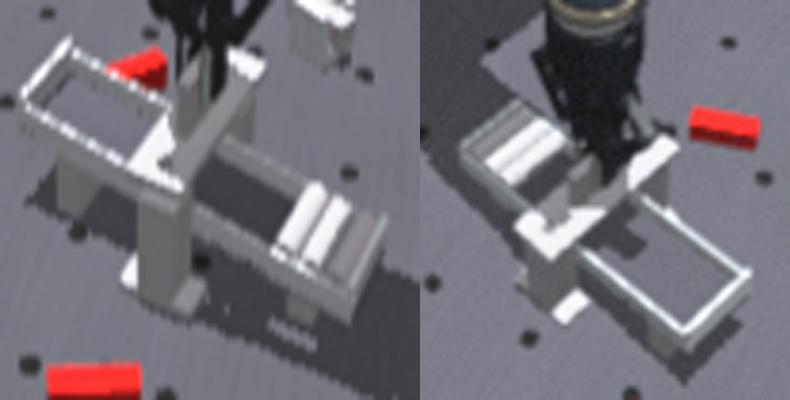

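The views show the plate over both posts, its ends over the studs (side: (165,175) and (245,65)), with no contact force 4 mm below the tips.

Request:
drive_tool(
  series=[
    [0, [0, 0, 2], 0],
    [0, [0, 0, 2], 0],
    [0, [0, 0, 2], 0],
    [0, [0, 0, 0], 0],
  ],
)

```text
t: 19.35
eef_pos: [0.5592, -0.0223, 0.0846]
tcp_rot: [-0.0, 0.79, 0.613, -0.0]
force: [0.4, 0.1, -3.6]
grip_width: 0.0088
finger_force: 59.4
```

Past the taper with no side force; going on down to the post tops.

Request:
drive_tool(
  series=[
    [0, [0, 0, 2], 0],
    [0, [0, 0, 1.5], 0],
    [0, [0, 0, 1.5], 0],
    [0, [0, 0, 0.7], 0],
    [0, [0, 0, 0], 0],
  ],
)

```text
t: 19.98
eef_pos: [0.5594, -0.0224, 0.0793]
tcp_rot: [-0.0, 0.79, 0.613, -0.0]
force: [-0.9, 0.0, -2.3]
grip_width: 0.0089
finger_force: 59.6
```

Request:
drive_tool(
  series=[
    [0, [0, 0, 0.6], 0],
    [0, [0, 0, 0.5], 0],
    [0, [0, 0, 0], 0],
    [25, [0, 0, 0], 0],
    [40, [0, 0, 0], 0],
    [40, [0, 0, 0], 0],
    [40, [0, 0, -15], 0],
    [40, [0, 0, -35], 0],
    [40, [0, 0, -50], 0],
    [40, [0, 0, -50], 0],
    [40, [0, 0, -15], 0],
    [40, [0, 0, 0], 0],
  ],
)

```text
t: 21.48
eef_pos: [0.5598, -0.0224, 0.2445]
tcp_rot: [0.001, 0.79, 0.613, 0.001]
force: [0.4, 0.3, -0.3]
grip_width: 0.04
finger_force: 0.0
```

Run:
```python
from m import *
plan((.5592,-.0222,.0792),-.252)
st,s,T,P,L=pair(.070,"plate top")
for lo in(-72,-45,33,62):
    k=(L[...,0]>lo)&(L[...,0]<lo+10)&(abs(L[...,1])<18);z=P[...,2][k];print(lo,k.sum(),np.percentile(z,[5,50,95]).round(4))
k=(P[...,2]>.073)&(abs(L[...,1])<12)&(abs(L[...,0])>45)&(abs(L[...,0])<70)
for sg in(1,-1): print("stud",L[k&(L[...,0]*sg>0)].mean(0) if (k&(L[...,0]*sg>0)).any() else 0)
for x0 in(-.125,-.105,-.085): 
    k=(np.hypot(L[...,1]-x0*1000,L[...,0])<6);print("slug",np.percentile(P[...,2][k],95)-(.036+.105*x0))
k=np.hypot(P[...,0]-.4955,P[...,1]+.265)<.006;print("offcut top",np.median(P[...,2][k]) if k.any() else 0)
```

```text
t21.48 q6 0.01 cur yaw -0.252 now [ 1.000e-01 -1.100e+00  1.653e+02] after [ 1.000e-01 -1.100e+00  1.653e+02] spin 0.000 or -3.142 F [ 0.4  0.3 -0.3] w 40.0
plate top 4719 (x,y) ((-0.8344192504882812, 0.3173236846923828), (44.1749153137207, 149.23526000976562), 89.88648223876953) z 0.0701
-72 246 [0.0689 0.0701 0.071 ]
-45 196 [0.069  0.0702 0.0712]
33 339 [0.0689 0.07   0.0712]
62 378 [0.0692 0.0704 0.0716]
stud [ 56.76110565  -0.3884517  167.38597977]
stud [-54.13828347  -0.49062877 167.52164859]
slug 0.020947137535311473
slug 0.021140974980384836
slug 0.02064921160627252
offcut top 0.031962187227216166
```

Plate flat at 70 mm with both studs through, slugs at the stop, offcut seated: handing in.

```bash
python3 -c "
from plant import manip
print(manip.job_done())"
```

```text
the job is handed in; nothing more can be done
None
```

The job is done and handed in at about 21.5 s: the slugs are at the stop, the offcut is fully down in the U-block, the plate sits flat on both posts over the studs, and no other tools were touched; no verdict came back.

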